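# Return the middle balance block to its sloping slot

## Robot

A 6-joint arm with a two-finger parallel gripper is mounted at the origin on the work surface. World frame = base frame: x ahead of the robot, y to its left, z up, the work surface at z = 0. Lengths are in m, angles in rad, forces in N, time in s.
With the tool pointing down it reaches from about 0.35 to 0.85 m from the base axis. Payload 8.1 kg.
Tool frame: the origin (TCP) lies at the very end of the fingers, on their centre line; the grasp point (between the pads) lies 19 mm behind it (grip_point_offset is the distance from the TCP to the grasp point, in m); z points along the fingers, y is the line along which they close (so a half turn about z gives the same grasp; the last joint's range is limited). The gripper opens to 85 mm and grips with 20 to 120 N. Pads are 22 mm wide; open, the fingers measure 114 mm over their backs; the gripper's body (76 mm by 85 mm) begins 54 mm behind the grasp point. The pads swing forward as they close: fully open they stand 13 mm farther back than shut.
Start: joints at [-1.398, 0.13, 1.488, -0, 1.523, -0.085], TCP at [0.153, -0.58, 0.191] pointing down, gripper open.
Joint ranges: [-2.96, 2.96], [-0.89, 2.26], [0.02, 2.5], [-1.34, 4.48], [0, 2.73], [-2.66, 2.66]. Speed limits (rad/s): [2.39, 2.39, 2.79, 3.14, 3.14, 3.14].

## Interface

Orientations are given as a rotation vector (axis times angle).
In Python, from cell import get_state, grab_frame, hand_in, grip_point_offset gives the robot as it stands.
- The arm moves only by the tool servo_tool, never from a script. Its argument "plan" is text: rows parted by semicolons, each of 6 numbers parted by spaces: the shift along the tool's x, y, z each as a share of 1 m, from -1 to 1, then the turn, a rotation vector about the tool's x, y, z each as a share of pi rad, from -1 to 1. In form: tx ty tz ax ay az; .... A call has 1 to 5 rows; each row is the pose to reach, as a shift and turn from the pose commanded when the call began, along the tool's axes at that moment, turning the shorter way round; what a row does not reach only later rows make up. A row lasts 1/10 s, in which the tool goes at most 50 mm and 8.59 degrees, less where a joint would pass 70% of its speed; a pose out of reach is approached as far as the arm can. A call with a number of a shift or a turn outside -1 to 1 is refused whole. A call with a gripper value outside its range is refused whole. "hand" is the opening, from 0 (shut) to 1 (fully open), set as the call begins (left out, the last holds). The fingers move at their own pace and stop on an object; the grip force is fixed at half the most. Time passes only in rows, so rows that repeat a pose let the fingers close. It gives the time, the measured TCP pose, the force, the opening and the grip force at its end, in the units of the state.
- get_state(): the state, without advancing time (a new reading comes with each control period).
- grab_frame(name): name is "side" or "top"; returns a dict with "image" (480x640x3 uint8, red, green, blue), "fovy" (degrees; the focal length in pixels is half the picture's height over the tangent of half this angle, whatever the lens; pixels are square), "cx", "cy" (the principal point, pixels), "R" (3x3) and "t" (3): a world point X has camera coordinates R X + t. Camera axes: x right, y down, z forward; pixel columns grow to the right and rows downward; lengths in m; the calibration is good to about 2 mm. A picture is of the moment at which its call begins. There is no depth.
- hand_in(): hands the job in; it is judged then, once.
The state is a dict: "clock": time; "joint_pos": joint angles; "joint_vel": joint speeds; "joint_torque": joint torques, N m; "ee_pos": TCP position; "tcp_rot": TCP orientation; "force": force on the tool from outside, world axes, zero at the start; "torque": the same for the moment, N m; "finger_gap": finger opening in m; "grasp_force": force on a finger pad.
Only numpy, scipy, OpenCV 4.12 (cv2) and the standard library are available. Lean on these libraries where they do the work, as an engineer would, in place of code of your own. Each camera call takes 0.05 s, during which the arm holds its last target. There are 200 camera calls.

## Task

Three look-alike aluminium balance blocks lie on the lab bench beside the concentrator; take the middle-width one and return it to its own slot in the sloping rack, the slot with the yellow label and yellow flap. Slide it in under the clear cover, past the flap, and push it down the slope until you feel it press against the end stop, without ramming it, then leave it resting there fully home. Leave the narrow and the wide block and the other things on the bench where they are.

Things in the scene. Friction and masses are not known exactly. Their poses are not given: they have to be found in the camera images.
- block_middle: the block to return: plain aluminium block 80 x 44 x 24 mm (x, y, z) lying flat, about 0.23 kg, with two rows of dark wells marked on its top; symmetric, either end may go in first. Origin: centre of its underside; x along its 80 mm length, z up
- block_middle_center (a point): centre of that block's volume, 12 mm above its origin
- block_narrow: look-alike block 80 x 36 x 24 mm; stays where it lies. Origin: centre of its underside
- block_wide: look-alike block 80 x 52 x 24 mm; stays where it lies. Origin: centre of its underside
- lane_yellow: the middle block's slot: a white channel 70 mm wide outside, 50 mm wide and 32 mm high inside, with a yellow label on its 4 mm clear cover. Its floor rises at 30 degrees along +x (roughly to the robot's left), to the open mouth where cover and walls end; the bare floor goes on 42 mm up-slope as an apron. Origin: centre of its underside; x horizontal to the mouth, y across, z up
- lane_yellow_mouth (a point): middle of the sloping floor's surface at the mouth of the yellow slot (edge of the cover and walls), 60 mm above the slot's origin. A light sprung yellow flap hangs from the cover's edge here and swings inwards when pushed (under 2 N)
- stop_yellow: dark steel end stop in the yellow slot; it does not move when pushed, but each time it is set elsewhere (face 66 to 76 mm down-slope of the mouth). Origin: on the sloping floor's surface, mid-face where the block meets it; x up-slope along the floor, y across, z square to the floor. A block fully home has its end on this face and sticks 4 to 14 mm out of the mouth
- rack: white plinth 170 x 250 x 12 mm, fixed to the bench, that carries the three slots side by side in any order, 77 mm apart. Origin: centre of its underside; x as the slots' x
- lane_blue: the slot with the blue label for the narrow block, 42 mm wide inside; otherwise as the yellow one
- lane_red: the slot with the red label for the wide block, 58 mm wide inside; otherwise as the yellow one
- plate_black: black well plate 85 x 127 x 14 mm, bystander. Origin: centre of its underside
- plate_pale: white well plate 85 x 127 x 14 mm, bystander. Origin: centre of its underside
- jar: small jar, 50 mm diameter, 70 mm high, bystander. Origin: centre of its underside
- pen: red marker pen, 12 mm thick, 130 mm long, bystander. Origin: its underside
There are look-alikes about, which are no part of the job. Leave any pink or red look-alike of the block_middle alone.

How it is judged:
By the outcome, as a careful person would: the job done as asked, in the order asked, and still so for the second after the job is handed in, with the robot touching nothing.
It also fails if it takes over 54 s, if anything falls off the work surface, if the arm or the gripper's body presses on something with over 40 N, if the wrist force passes 120 N, or if a joint passes its speed limit or range.

## Working session

There is one attempt and no reset: what is moved stays moved. The work goes in short steps, Python scripts to look and compute and a tool call to move; the robot and the scene stay as the last step left them, time stands still between calls to the robot, and variables do not carry over. Pictures are saved under pics/ and viewed, at most 10 in all, crops included, and the job is handed in when it is done.

Besides the shell and the picture viewer there is one more tool, called after "Request:" by a JSON object that holds its "op" and its "data", one argument or row to a line. servo_tool: Moves the arm, as the interface text tells. Shift numbers are shares of 1 m and turn numbers shares of pi rad, none past 1 either way. Its arguments: {"type":"object","properties":{"plan":{"type":"string"},"hand":{"type":"number"}},"required":["plan"]}

```bash
mkdir -p pics && ls
python3 - <<'E'
from cell import *
import cv2,numpy as np,pickle
s=get_state();print(s, grip_point_offset)
for n in("top","side"):
    f=grab_frame(n);pickle.dump(f,open(n+'.pkl','wb'));cv2.imwrite(f'pics/{n}0.png',f["image"][:,:,::-1]);print(n,f['fovy'],f['cx'],f['cy'],f['R'],f['t'],[k for k in f])
E
```

```text
pics
{'clock': 0.0, 'joint_pos': array([-1.39836690e+00,  1.31182345e-01,  1.48934011e+00, -1.93441139e-05,
        1.52299023e+00, -8.53926077e-02]), 'joint_vel': array([ 0.00028313,  0.00030433,  0.00083201, -0.00029357,  0.00090381,
       -0.00032365]), 'joint_torque': array([-6.94971914e-04, -5.69380939e+01, -5.00566721e+01, -4.10541579e-04,
        1.44382918e-02,  1.96511974e-05]), 'ee_pos': array([ 0.15289109, -0.5795188 ,  0.19019846]), 'tcp_rot': array([-3.11362356e+00, -4.03620139e-01,  1.61431195e-04]), 'force': array([0.23491856, 0.46607648, 0.87943389]), 'torque': array([-0.0093737 ,  0.0239249 ,  0.02340885]), 'grasp_force': 0.0, 'finger_gap': 0.08554643085078563} 0.0187
top 46.60725818450453 321.75502288365436 242.02969252724753 [[ 0.08388142 -0.9964732   0.00225262]
 [-0.9702144  -0.08218615 -0.22788037]
 [ 0.22726182  0.0169294  -0.97368653]] [0.02959923 0.57913166 1.01740519] ['image', 'fovy', 'cx', 'cy', 'R', 't']
side 47.441516479683834 316.038170111944 240.0346464780367 [[-0.69391477 -0.7200516   0.00282462]
 [-0.3967768   0.37909501 -0.83597557]
 [ 0.60087474 -0.58121654 -0.5487594 ]] [0.44636568 0.24466638 1.08704445] ['image', 'fovy', 'cx', 'cy', 'R', 't']
```

View pics/top0.png

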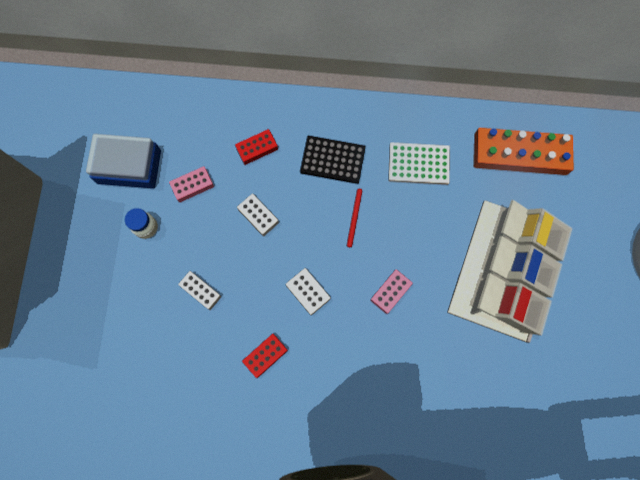

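View pics/side0.png

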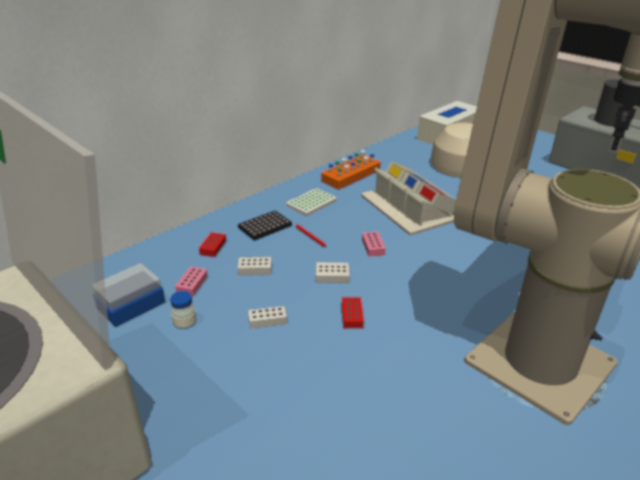

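Top view: the white (plain) blocks are at (258,214), (200,290) and (308,290); the red and pink ones are look-alikes to leave alone. The rack is at right, with the yellow lane at about (540,230). The side view shows the same layout. Next I measure widths and enlarge.

```bash
cat > h.py <<'E'
import numpy as np,cv2,pickle
def K(f): 
    F=240/np.tan(np.radians(f['fovy']/2));return np.array([[F,0,f['cx']],[0,F,f['cy']],[0,0,1]])
def ray(f,uv):
    R=np.array(f['R']);d=R.T@np.linalg.inv(K(f))@np.array([uv[0],uv[1],1.]);return -R.T@np.array(f['t']),d
def plane(f,uv,z):
    c,d=ray(f,uv);return c+d*(z-c[2])/d[2]
def proj(f,X):
    p=K(f)@(np.array(f['R'])@np.array(X)+np.array(f['t']));return p[:2]/p[2]
def tri(fs,uvs):
    A=np.zeros((3,3));b=np.zeros(3)
    for f,uv in zip(fs,uvs):
        c,d=ray(f,uv);d/=np.linalg.norm(d);P=np.eye(3)-np.outer(d,d);A+=P;b+=P@c
    return np.linalg.solve(A,b)
def blocks(f,cents,z=.024):
    im=f['image'];hsv=cv2.cvtColor(im,cv2.COLOR_RGB2HSV)
    m=((hsv[:,:,1]<60)&(hsv[:,:,2]>120)).astype(np.uint8)
    m=cv2.morphologyEx(m,cv2.MORPH_CLOSE,np.ones((5,5)))
    out=[]
    for c in cv2.findContours(m,cv2.RETR_EXTERNAL,cv2.CHAIN_APPROX_NONE)[0]:
        for q in cents:
            if cv2.pointPolygonTest(c,q,False)>=0:
                P=np.array([plane(f,p[0],z)[:2] for p in c],np.float32)
                r=cv2.minAreaRect(P*1000);M=cv2.moments(c);area=cv2.contourArea(P*1000)
                out.append((q,np.round(r[0],1),np.round(r[1],1),round(r[2],1),area))
    return out
E
python3 - <<'E'
from h import *
f=pickle.load(open('top.pkl','rb'));g=pickle.load(open('side.pkl','rb'))
for o in blocks(f,[(258,214),(200,290),(308,290)]):print(o)
a=f['image'][190:350,440:590,::-1]
b=g['image'][150:240,350:460,::-1]
c=f['image'][180:330,170:350,::-1]
A=cv2.resize(a,None,fx=5,fy=5,interpolation=2)[:600,:];B=cv2.resize(b,None,fx=7,fy=6.6,interpolation=2)
cv2.imwrite('pics/rt.png',cv2.resize(a,(562,600),interpolation=2));cv2.imwrite('pics/rs.png',cv2.resize(b,(726,594),interpolation=2));cv2.imwrite('pics/bl.png',cv2.resize(c,(720,600),interpolation=2))
E
```

```text
((200, 290), array([467.9, 314.5]), array([80. , 36.6]), 56.6, 2752.4937351522967)
((308, 290), array([483.5,  99. ]), array([80.5, 53.4]), 44.7, 4089.0189135674736)
((258, 214), array([634. , 216.4]), array([80.2, 45.1]), 48.2, 3415.0154785891064)
```

View pics/rt.png

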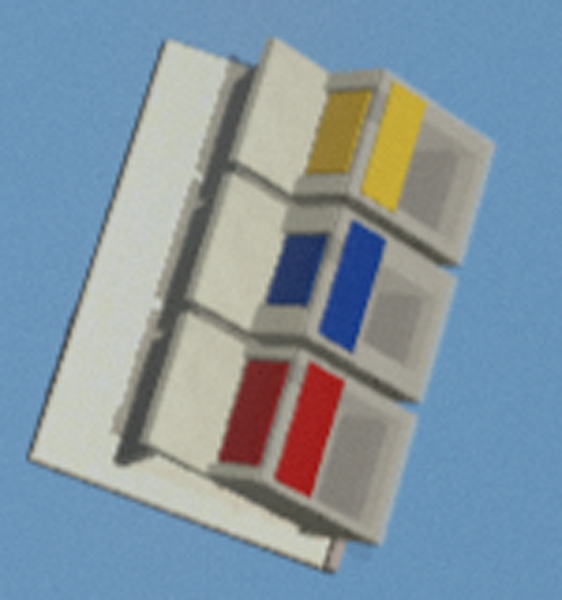

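View pics/rs.png

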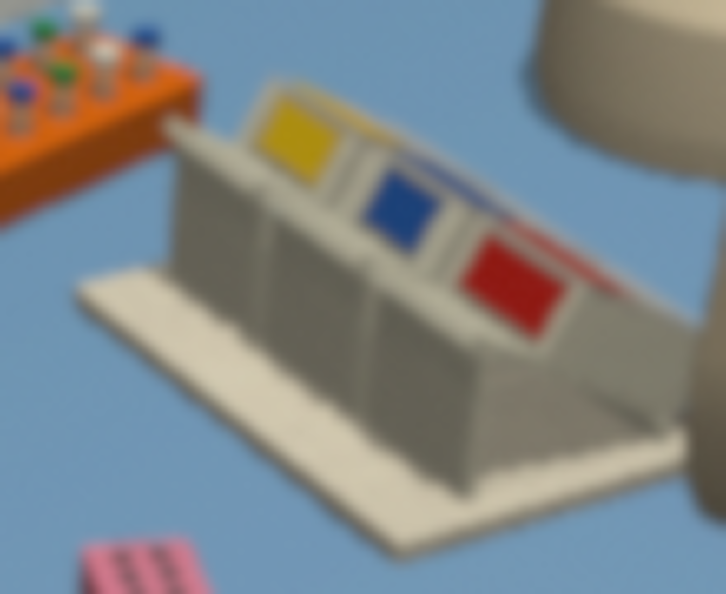

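View pics/bl.png

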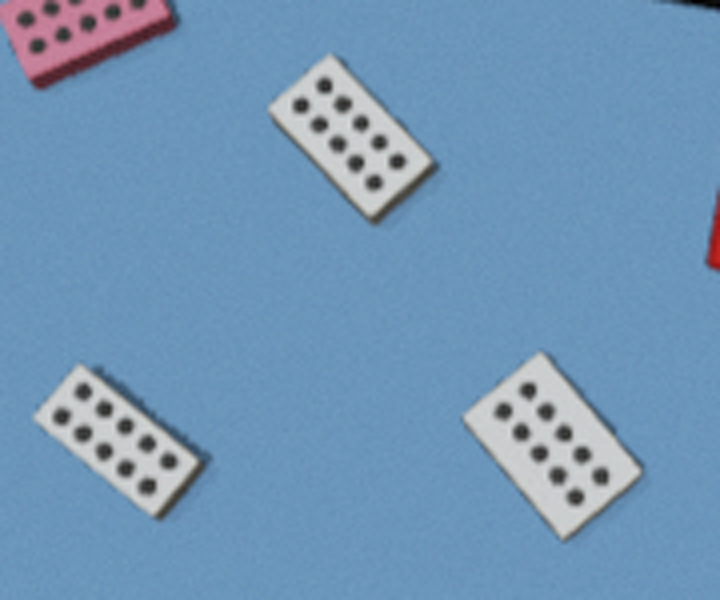

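Candidates are (200,290) at 36.6 mm = narrow, (258,214) at 45.1 mm = **middle**, and (308,290) at 53.4 mm = wide. The crop confirms that (258,214) is the white middle-width block. The yellow lane is the rack's far one: the apron's upper edge runs (513,200)–(501,234), and the mouth faces image-left.

```bash
cat >> h.py <<'E'
from scipy.spatial.transform import Rotation as Ro
def pose(yaw,tilt=0):  # tool x along yaw, up by tilt
    h=np.array([np.cos(yaw),np.sin(yaw),0]);Z=np.array([0,0,1.])
    x=np.cos(tilt)*h+np.sin(tilt)*Z;z=np.sin(tilt)*h-np.cos(tilt)*Z
    return np.c_[x,np.cross(z,x),z]
def rel(p,R,p0=None,R0=None):
    from cell import get_state
    s=get_state();p0=s['ee_pos'] if p0 is None else p0;R0=Ro.from_rotvec(s['tcp_rot']).as_matrix() if R0 is None else R0
    return np.round(np.r_[R0.T@(np.array(p)-p0),Ro.from_matrix(R0.T@R).as_rotvec()/np.pi],4)
E
python3 - <<'E'
from h import *
f=pickle.load(open('top.pkl','rb'));g=pickle.load(open('side.pkl','rb'))
T=lambda u,v:(440+u/3.747-.37,190+v/3.75-.37)
S=lambda u,v:(350+u/6.6-.42,150+v/6.6-.42)
print('apron edge z=.093')
ap=[plane(f,T(*q),.093)[:2]*1e3 for q in[(273,38),(230,165),(230,172),(187,303),(185,312),(143,443)]]
print(np.round(ap,1));d=ap[0]-ap[-1];print(np.linalg.norm(d),'yawy',np.degrees(np.arctan2(d[1],d[0]))+90)
pl=[plane(f,T(*q),.012)[:2]*1e3 for q in[(165,40),(30,460),(335,572)]];print(np.round(pl,1))
d=pl[0]-pl[1];print(np.linalg.norm(d),np.degrees(np.arctan2(d[1],d[0]))+90, np.linalg.norm(pl[2]-pl[1]))
ps=[plane(g,S(*q),.012)[:2]*1e3 for q in[(78,290),(400,555),(690,435)]];print('side plinth topZ',np.round(ps,1))
print('tri apron corner Y far',tri([f,g],[T(273,38),S(163,120)])*1e3,'red near',tri([f,g],[T(143,443),S(490,350)])*1e3)
# cover top edge corners (mouth), z=.103 ; yellow label corners
for q in [(384,70),(350,195),(328,75),(293,192),(494,145),(455,265)]: print(q,np.round(plane(f,T(*q),.103)*1e3,1))
E
```

```text
apron edge z=.093
[[ 683.2 -282.7]
 [ 613.7 -261.3]
 [ 610.  -261.3]
 [ 540.5 -240.6]
 [ 535.9 -239.6]
 [ 468.5 -220. ]]
223.69585994543934 yawy 73.7323707108736
[[ 704.9 -249.7]
 [ 465.5 -182.4]
 [ 420.3 -343.8]]
248.74116099132718 74.30043093224495 167.647827194672
side plinth topZ [[ 706.  -250.8]
 [ 464.4 -177.8]
 [ 437.7 -343.7]]
tri apron corner Y far [ 684.43660195 -280.74116517   94.88682659] red near [ 466.82981631 -222.66101724   89.02645528]
(384, 70) [ 667.5 -335.8  103. ]
(350, 195) [ 600.5 -318.4  103. ]
(328, 75) [ 662.4 -307.4  103. ]
(293, 192) [ 599.6 -289.9  103. ]
(494, 145) [ 632.6 -391.   103. ]
(455, 265) [ 569.  -370.5  103. ]
```

Run:
```python
from h import *
print(rel([.653,.237,.12],pose(np.radians(48.2))))
```

```text
[ 6.918e-01 -6.620e-01  7.150e-02 -5.000e-04 -2.000e-04 -1.857e-01]
```

Request:
{"op": "servo_tool", "data": {
  "plan": "0.69 -0.66 0.03 0 0 -0.186;0.69 -0.66 0.03 0 0 -0.186;0.69 -0.66 0.03 0 0 -0.186;0.69 -0.66 0.03 0 0 -0.186;0.69 -0.66 0.03 0 0 -0.186",
  "hand": 1
}}

```text
clock: 0.6
ee_pos: [0.284, -0.3652, 0.1829]
tcp_rot: [-2.864, -1.29, -0.0]
force: [0.4, -0.3, 0.3]
finger_gap: 0.0856
grasp_force: 0.0
```

Run:
```python
from h import *
print(rel([.653,.237,.12],pose(np.radians(48.2))))
```

```text
[ 6.955e-01 -1.225e-01  6.320e-02 -1.000e-04 -1.000e-04  1.700e-03]
```

Request:
{"op": "servo_tool", "data": {
  "plan": "0.69 -0.12 0.06 0 0 0;0.69 -0.12 0.06 0 0 0;0.69 -0.12 0.06 0 0 0;0.69 -0.12 0.06 0 0 0;0.69 -0.12 0.06 0 0 0"
}}

```text
clock: 1.1
ee_pos: [0.4156, -0.1536, 0.1618]
tcp_rot: [2.867, 1.284, 0.0]
force: [2.0, -0.6, -0.1]
finger_gap: 0.0852
grasp_force: 0.0
```

Request:
{"op": "servo_tool", "data": {
  "plan": "0.44 -0.08 0.04 0 0 0;0.44 -0.08 0.04 0 0 0;0.44 -0.08 0.04 0 0 0;0.44 -0.08 0.04 0 0 0;0.44 -0.08 0.04 0 0 0"
}}

```text
clock: 1.6
ee_pos: [0.5455, 0.0589, 0.1393]
tcp_rot: [-2.867, -1.284, 0.001]
force: [0.3, -1.5, 0.1]
finger_gap: 0.0853
grasp_force: 0.0
```

Run:
```python
from h import *
print(rel([.653,.237,.05],pose(np.radians(48.2))))
```

```text
[ 2.045e-01 -3.830e-02  8.920e-02 -0.000e+00  1.000e-04  4.000e-04]
```

Request:
{"op": "servo_tool", "data": {
  "plan": "0.19 -0.036 0.04 0 0 0;0.19 -0.036 0.04 0 0 0;0.19 -0.036 0.04 0 0 0;0.19 -0.036 0.04 0 0 0;0.19 -0.036 0.04 0 0 0"
}}

```text
clock: 2.1
ee_pos: [0.6434, 0.2271, 0.0941]
tcp_rot: [-2.862, -1.289, 0.01]
force: [-0.5, -0.8, -0.7]
finger_gap: 0.0855
grasp_force: 0.0
```

Request:
{"op": "servo_tool", "data": {
  "plan": "0 0 0 0 0 0;0 0 0 0 0 0"
}}

```text
clock: 2.3
ee_pos: [0.6445, 0.2217, 0.1]
tcp_rot: [2.867, 1.283, -0.0]
force: [0.1, 0.0, 0.4]
finger_gap: 0.0855
grasp_force: 0.0
```

Run:
```python
from h import *
from cell import *
print(get_state()['ee_pos'],rel([.653,.237,.004],pose(np.radians(48.2))))
f=grab_frame('top');cv2.imwrite('pics/g1.png',cv2.resize(f['image'][140:280,180:360,::-1],(720,560),interpolation=2))
```

```text
[0.64450344 0.22170115 0.10004439] [ 0.0171 -0.0039  0.096   0.0001  0.0001  0.0002]
```

View pics/g1.png

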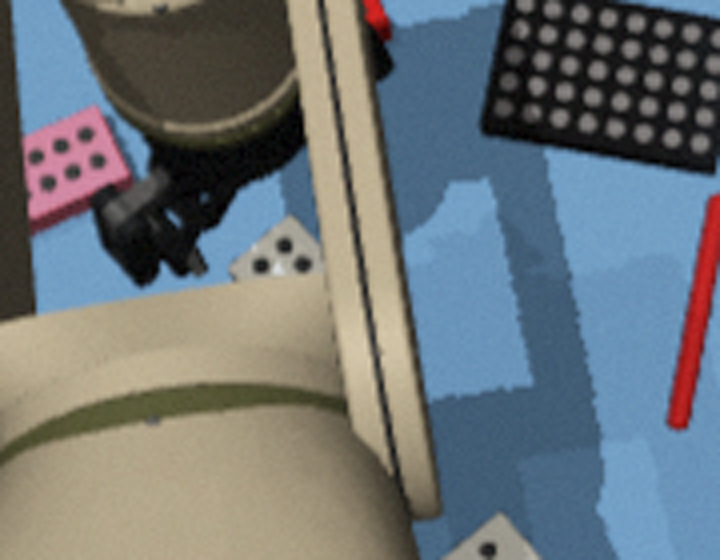

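The arm hides most of the block: only its near end shows, at about (250,205) in the full frame, undisturbed. The pose readings are good, so I descend.

Request:
{"op": "servo_tool", "data": {
  "plan": "0.017 -0.004 0.03 0 0 0;0.017 -0.004 0.055 0 0 0;0.017 -0.004 0.075 0 0 0;0.017 -0.004 0.09 0 0 0;0.017 -0.004 0.096 0 0 0"
}}

```text
clock: 2.85
ee_pos: [0.6523, 0.2366, 0.003]
tcp_rot: [-2.868, -1.282, 0.002]
force: [-0.6, 0.4, 0.5]
finger_gap: 0.0848
grasp_force: 0.0
```

Request:
{"op": "servo_tool", "data": {
  "plan": "0 0 0 0 0 0;0 0 0 0 0 0;0 0 0 0 0 0;0 0 0 0 0 0;0 0 0 0 0 0",
  "hand": 0.2
}}

```text
clock: 3.35
ee_pos: [0.6535, 0.2381, 0.0046]
tcp_rot: [2.867, 1.284, 0.002]
force: [-1.0, -0.2, -0.4]
finger_gap: 0.0171
grasp_force: 0.0
```

Request:
{"op": "servo_tool", "data": {
  "plan": "0 0 0 0 0 0;0 0 0 0 0 0;0 0 0 0 0 0;0 0 0 0 0 0;0 0 0 0 0 0",
  "hand": 0.2
}}

```text
clock: 3.85
ee_pos: [0.653, 0.2379, 0.0038]
tcp_rot: [-2.867, -1.284, 0.0]
force: [-0.2, -0.3, 0.1]
finger_gap: 0.017
grasp_force: 0.0
```

Run:
```python
from h import *
from cell import *
f=grab_frame('top');g=grab_frame('side')
print(plane(f,(252.5,193.75),.024),proj(f,[.634,.2164,.024]),proj(g,[.634,.2164,.024]),proj(g,[.653,.238,.004]),proj(f,[.653,.238,.004]))
a=cv2.resize(g['image'][200:320,180:330,::-1],(400,320),interpolation=2);b=cv2.resize(f['image'][140:280,180:360,::-1],(400,320),interpolation=2)
cv2.imwrite('pics/g2.png',np.hstack([a,b]))
```

```text
[0.67459687 0.23014644 0.024     ] [256.94895231 213.12204463] [254.66939024 262.67180709] [243.3738582  269.59120663] [248.74602994 206.24140767]
```

View pics/g2.png

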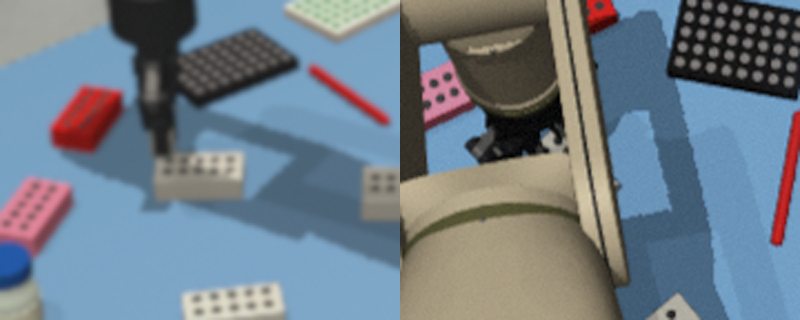

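The side crop shows the fingers ending at about (242,257), right at the block's rear top edge: they closed to 17 mm without catching it. I locate the fingertips in pixels.

Run:
```python
from h import *
from cell import *
g0=pickle.load(open('side.pkl','rb'));g=grab_frame('side')
s=get_state();print(s['ee_pos'],s['finger_gap'],s['joint_pos'])
d=np.abs(g['image'].astype(int)-g0['image']).sum(2)
V=g['image'].max(2)
for r in range(240,278,2): print(r,' '.join('%3d'%v for v in V[r,226:280:2]))
for z in(.004,.03,.05,.1,.15): print(z,proj(g,[.653,.238,z]))
```

```text
[0.65302772 0.23788847 0.00382424] 0.017363510892152798 [ 2.75614594e-01  5.26283487e-01  1.35676871e+00 -9.84545432e-06
  1.25854790e+00  1.00427865e+00]
240  99 132 122  68  39  50  46  33  31  56 113 132 127 105  80 101 146 179 191 194 195 195 195 196 195 195 191
242  98 125 126  84  35  38  38  31  30  48 107 131 132 129 126 130 138 148 165 172 185 190 194 195 195 194 186
244 120 131 130 100  41  33  33  33  30  44 105 131 132 132 132 132 132 132 133 135 144 157 171 185 191 190 184
246 129 131 131 110  51  36  37  36  33  44 101 131 132 132 132 132 132 132 132 132 132 133 136 144 154 159 166
248 131 132 132 123  83  55  36  32  37  62 101 131 131 132 134 145 152 143 135 133 133 133 131 127 123 122 128
250 131 132 132 131 122  93  45  33  50  84 101 130 131 133 155 182 188 182 165 156 142 132 126 121 120 120 120
252 131 131 132 132 129 104  52  33  50  86 106 131 131 140 174 184 185 185 183 184 176 160 152 135 124 121 120
254 132 131 131 132 130 108  56  32  45  85 116 130 130 144 177 183 183 183 183 183 183 182 181 173 159 153 135
256 131 132 132 131 131 111  60  36  43  84 112 1
[... 647 characters left out ...]
132 135 146 144 139 137 136 136 135 135 135 136 140 140 140 141 143 135 172 184 183 174
270 191 187 177 157 136 130 123 134 135 133 132 132 131 132 132 132 131 133 134 134 134 133 126 174 184 174 141
272 196 196 195 188 156 131 120 131 132 132 130 129 129 129 129 130 130 130 131 132 131 131 129 174 177 149 123
274 196 196 196 191 158 132 123 123 123 130 131 121 118 117 117 116 116 115 117 120 120 121 130 156 150 129 122
276 196 196 196 186 145 132 131 131 134 165 178 159 144 131 122 120 119 125 130 131 131 131 132 135 135 133 131
0.004 [243.3738582  269.59120663]
0.03 [242.62146095 260.94716702]
0.05 [242.03157231 254.17013424]
0.1 [240.51280756 236.72155561]
0.15 [238.92783255 218.51230945]
```

Run:
```python
from h import *
from cell import *
f=grab_frame('top')
g0=pickle.load(open('side.pkl','rb'));f0=pickle.load(open('top.pkl','rb'))
p0=[.1529,-.5795,.1902];print(proj(g0,p0),proj(f0,p0))
V=f['image'].max(2)
print('    ',' '.join('%3d'%c for c in range(208,262,2)))
for r in range(186,214,2): print(r,' '.join('%3d'%v for v in V[r,208:262:2]))
for z in(.004,.03,.05,.1,.15): print(z,proj(f,[.653,.238,z]))
a=cv2.resize(f['image'][170:225,200:275,::-1],(420,308),interpolation=2)
b=cv2.resize(grab_frame('side')['image'][190:290,205:285,::-1],(380,475),interpolation=2)
im=np.zeros((480,800,3),np.uint8);im[:308,:420]=a;im[:475,420:]=b;cv2.imwrite('pics/g3.png',im)
```

```text
[609.41333814 164.68983225] [724.97823851 524.84064847]
     208 210 212 214 216 218 220 222 224 226 228 230 232 234 236 238 240 242 244 246 248 250 252 254 256 258 260
186  88  89  87 119  51  61  83  85 112 125 121 126 133 139 125  86  61  62  39  18  11  13  45 181 180 182  58
188  90  92 147 185 178  35  45  52  55  70  71  66  67  61  73  57  52  25  15  11  11  15  13 182 182 181  85
190 178 183 191 195 199 113   3  22  26  32  60  56  55  43  28  23  16   8  14  11  10  12  12 175 182 182 100
192 188 198 197 199 198 107  16  13  12  11   6   9  15  14  11  14   9  15  17   9  12   6  16 162 184 187 131
194 195 197 195 193 196 100  14  15  10   9  14  11  10  14   8  13  16  12  13  13   7  49  33 150 186 179 168
196 196 194 196 196 199 170  69  32  10  15  11   9  15   7  16  13  10  10  39  91  21  30  51 149 183 182 184
198 194 200 200 198 168 119  81  50  18  14  14   6   9  14  11  17  15  11 129 121 144  27  49 107 182 184 183
200 197 185 103  49  73  79  80  40  20  18  12  20  17  17  15  12  11  17 139 171 156  48  27 119 181 184 182
202 195  70  37  39  80  81  69  30  24  27  26  23  21  19   7   9  10  20 149 177 174  44  58 152 182 184 185
204 179  47  44  92  79  75  27  51  31  20  29  23  18  17   7  11  22  52  51 126 161 151 148  90 174 185 183
206 196 169  68  96 102  39  18  52  87  18  15  12  16  16  75  10  22  49  43  50 150 162 158  86 159 182 185
208 197 195 164  73  54  33  24  20  33  13   8  10  48  80 130 134 141 163 185 183 189 187 184 181 171 182 183
210 197 199 194 163  30  35  29  54 101 127 145 168 171 173 176 179 182 182 183 188 187 184 183 178 167 184 185
212 197 183 178 159 127 160 164 161 164 163 167 171 173 175 176 179 180 181 181 183 184 181 180 179 149 189 192
0.004 [248.74602994 206.24140767]
0.03 [247.15422664 202.55288777]
0.05 [245.88084571 199.60221484]
0.1 [242.49507686 191.75672554]
0.15 [238.78729873 183.16507769]
```

View pics/g3.png

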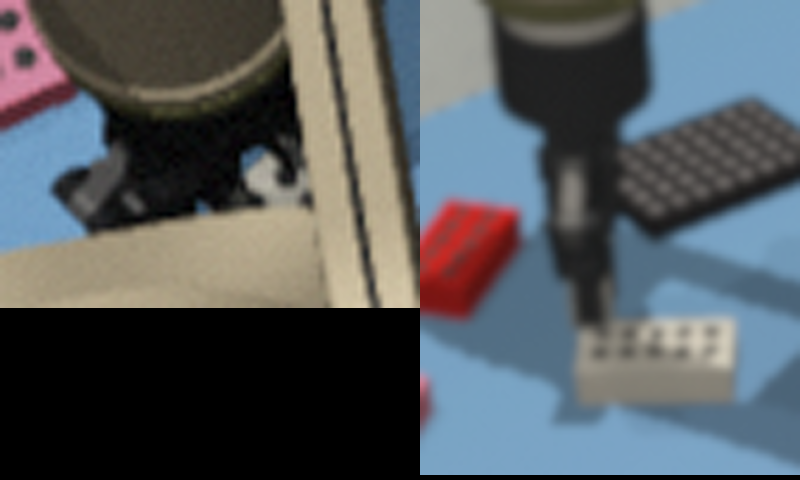

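The side crop shows the fingers ending at about (242,258), above or behind the block's left end. In the top crop the block's end at about (248,200) is uncovered. I check g1's open left fingertip, at about (229,207), against the prediction.

Run:
```python
from h import *
f=pickle.load(open('top.pkl','rb'));g=pickle.load(open('side.pkl','rb'))
R=pose(np.radians(48.2));p=np.array([.6445,.2217,.1])
for s in(-1,1):
  for dz in (0,.013,.03,.045):
    for w in(.0427,.057):
      q=p+R[:,1]*s*w+[0,0,dz];print(s,dz,w,np.round(q,3),proj(f,q),proj(g,q))
print('initial tips side')
R=pose(np.radians(14.8));p=np.array([.1529,-.5795,.1902])
for s in(-1,1):
  for dz in (.0,.013,.045): print(s,dz,proj(g,p+R[:,1]*s*.05+[0,0,dz]))
V=g['image'].max(2)
print('    ',' '.join('%3d'%c for c in range(604,640,2)))
for r in range(120,172,3): print(r,' '.join('%3d'%v for v in V[r,604:640:2]))
```

```text
-1 0 0.0427 [0.613 0.25  0.1  ] [233.706197  211.3102156] [246.9988898  245.61065356]
-1 0 0.057 [0.602 0.26  0.1  ] [228.06256286 216.26366094] [246.57015661 249.11073924]
-1 0.013 0.0427 [0.613 0.25  0.113] [232.66113896 209.36945311] [246.62024668 240.88533995]
-1 0.013 0.057 [0.602 0.26  0.113] [226.94712458 214.37850812] [246.1853787  244.35995588]
-1 0.03 0.0427 [0.613 0.25  0.13 ] [231.25592871 206.75985705] [246.11851592 234.62394217]
-1 0.03 0.057 [0.602 0.26  0.13 ] [225.4471891  211.84353361] [245.67545374 238.06400443]
-1 0.045 0.0427 [0.613 0.25  0.145] [229.97815087 204.38691391] [245.66949306 229.0203179 ]
-1 0.045 0.057 [0.602 0.26  0.145] [224.08318636 209.53829301] [245.21903454 232.42867893]
1 0 0.0427 [0.676 0.193 0.1  ] [266.91675851 182.16114303] [249.39851268 226.02064783]
1 0 0.057 [0.687 0.184 0.1  ] [272.39654246 177.3515098 ] [249.77531615 222.94450525]
1 0.013 0.0427 [0.676 0.193 0.113] [266.2799197  179.89834737] [249.05332402 221.44493562]
1 0.013 0.057 [0.687 0.184 0.113] [271.82608444 175.03643377] [249.43524482 218.39337017]
1 0.03 0.0427 [0.676 0.193
[... 1311 characters left out ...]
  73  73  74  75
147  77  76  79  74  40  34  44  81  81  76  76  76  76  76  76  76  76  75
150  77  76  80  79  68  64  77 102 116 112 101  88  84  78  76  76  76  75
153  76  76  76  76  77  77  85 111 118 119 119 120 120 120 109 103  87  75
156  76  76  75  76  75  74  95 116 118 119 118 119 119 118 118 111  81  75
159  75  75  75  75  74  74  81  96 105 111 115 118 118 118 117  97  75  74
162  75  75  75  74  73  72  70  70  71  71  76  85  95 105 105  82  74  74
165  76  75  75  74  72  72  72  71  71  70  70  70  69  70  73  74  74  74
168  76  75  74  73  71  71  71  72  72  72  71  71  72  73  74  74  74  75
171  98  89  83  77  75  73  73  71  72  72  71  72  73  74  74  75  74  75
```

Both views put the real fingertips about 45 mm above the reported TCP, in the start image too: a tip at (613,149) against a prediction near row 165. I open the fingers and feel down for the bench in small steps, watching the force.

Request:
{"op": "servo_tool", "data": {
  "plan": "0 0 0 0 0 0;0 0 0 0 0 0;0 0 0 0 0 0;0 0 0 0 0 0;0 0 0 0 0 0",
  "hand": 1
}}

```text
clock: 4.6
ee_pos: [0.653, 0.2379, 0.0039]
tcp_rot: [2.867, 1.284, 0.0]
force: [-0.1, 0.9, 0.3]
finger_gap: 0.0852
grasp_force: 0.0
```

Request:
{"op": "servo_tool", "data": {
  "plan": "0 0 0.005 0 0 0;0 0 0.01 0 0 0;0 0 0.015 0 0 0;0 0 0.02 0 0 0;0 0 0.02 0 0 0"
}}

```text
clock: 5.1
ee_pos: [0.652, 0.2376, -0.0177]
tcp_rot: [-2.867, -1.284, 0.003]
force: [0.5, -0.2, -0.3]
finger_gap: 0.0851
grasp_force: 0.0
```

The TCP reads below the bench with no force, which confirms the offset.

Request:
{"op": "servo_tool", "data": {
  "plan": "0 0 0.004 0 0 0;0 0 0.008 0 0 0;0 0 0.012 0 0 0;0 0 0.015 0 0 0;0 0 0.015 0 0 0"
}}

```text
clock: 5.6
ee_pos: [0.6525, 0.2377, -0.0319]
tcp_rot: [-2.867, -1.284, 0.002]
force: [-0.4, 0.1, -0.1]
finger_gap: 0.0857
grasp_force: 0.0
```

Run:
```python
from h import *
from cell import *
g=grab_frame('side');f=grab_frame('top');print(get_state()['ee_pos'],get_state()['force'])
a=cv2.resize(g['image'][200:290,205:285,::-1],(400,450),interpolation=2);b=cv2.resize(f['image'][160:250,200:280,::-1],(400,450),interpolation=2)
cv2.imwrite('pics/g4.png',np.hstack([a,b]))
```

```text
[ 0.6529589   0.23785026 -0.03126231] [-0.67333983 -0.03392632  0.28576874]
```

View pics/g4.png

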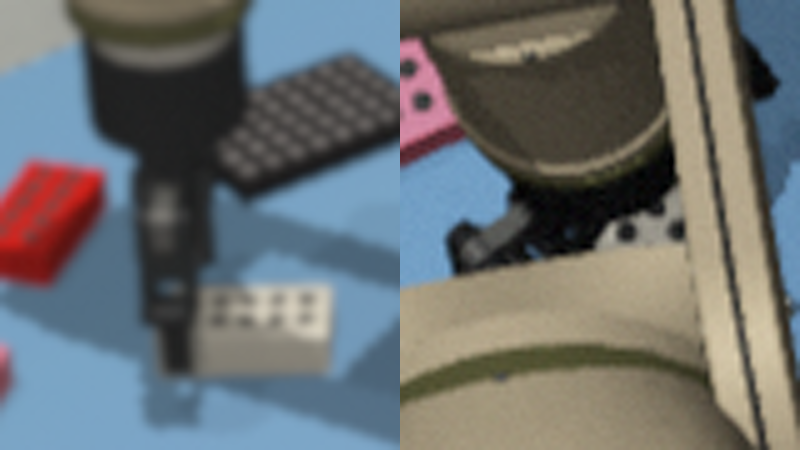

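The side crop shows the near finger in front of the block, its tip at about (241,274), roughly 25 mm above the bench. I go down 16 mm and close.

Request:
{"op": "servo_tool", "data": {
  "plan": "0 0 0.004 0 0 0;0 0 0.008 0 0 0;0 0 0.012 0 0 0;0 0 0.016 0 0 0;0 0 0.016 0 0 0"
}}

```text
clock: 6.2
ee_pos: [0.6522, 0.2377, -0.0483]
tcp_rot: [-2.867, -1.284, 0.003]
force: [-0.4, 0.6, -0.3]
finger_gap: 0.0852
grasp_force: 0.0
```

Request:
{"op": "servo_tool", "data": {
  "plan": "0 0 0 0 0 0;0 0 0 0 0 0;0 0 0 0 0 0;0 0 0 0 0 0;0 0 0 0 0 0",
  "hand": 0.2
}}

```text
clock: 6.7
ee_pos: [0.6563, 0.2398, -0.0418]
tcp_rot: [-2.867, -1.284, -0.011]
force: [-5.4, 1.6, 22.2]
finger_gap: 0.0428
grasp_force: 70.4
```

Request:
{"op": "servo_tool", "data": {
  "plan": "0 0 0 0 0 0;0 0 0 0 0 0"
}}

```text
clock: 6.9
ee_pos: [0.6563, 0.2398, -0.0417]
tcp_rot: [-2.867, -1.284, -0.011]
force: [-5.9, 1.4, 22.0]
finger_gap: 0.0432
grasp_force: 70.3
```

Gripped (43 mm), but the fingertips press on the bench. I regrip about 5 mm higher so the tips clear the apron later.

Request:
{"op": "servo_tool", "data": {
  "plan": "0 0 0 0 0 0;0 0 0 0 0 0;0 0 -0.011 0 0 0;0 0 -0.011 0 0 0;0 0 -0.011 0 0 0",
  "hand": 0.7
}}

```text
clock: 7.4
ee_pos: [0.6532, 0.2379, -0.0359]
tcp_rot: [2.867, 1.284, 0.001]
force: [-1.2, 0.6, 0.3]
finger_gap: 0.0598
grasp_force: 0.0
```

Request:
{"op": "servo_tool", "data": {
  "plan": "0 0 0 0 0 0;0 0 0 0 0 0;0 0 0 0 0 0;0 0 0 0 0 0;0 0 0 0 0 0",
  "hand": 0.2
}}

```text
clock: 7.9
ee_pos: [0.653, 0.2379, -0.0363]
tcp_rot: [-2.867, -1.284, 0.0]
force: [1.4, 0.7, 1.8]
finger_gap: 0.0427
grasp_force: 61.4
```

Firm grip. I lift and work out the carry.

Request:
{"op": "servo_tool", "data": {
  "plan": "0 0 -0.03 0 0 0;0 0 -0.07 0 0 0;0 0 -0.11 0 0 0;0 0 -0.15 0 0 0;0 0 -0.15 0 0 0"
}}

```text
clock: 8.4
ee_pos: [0.6571, 0.2391, 0.1219]
tcp_rot: [2.866, 1.284, 0.017]
force: [0.6, 0.3, -1.0]
finger_gap: 0.0428
grasp_force: 61.7
```

```bash
cat >> h.py <<'E'
Y=np.radians(74);T30=np.radians(30);RL=pose(Y,T30);M=np.array([.6391,-.3075,.072])
def lane(d,h,v=0,bx=.0287,bz=.0363): # TCP so that block underside centre is d up-slope of mouth, h off floor, v along tool y
    return M+RL[:,0]*(d+bx)-RL[:,2]*(h-bz)+RL[:,1]*v
E
python3 - <<'E'
from h import *
print(lane(.14,.06),rel(lane(.14,.06),RL))
E
```

```text
[ 0.6761039  -0.17845207  0.1768748 ] [-0.2984  0.2926 -0.0561  0.0399  0.1613 -0.139 ]
```

Request:
{"op": "servo_tool", "data": {
  "plan": "-0.3 0.29 -0.056 0.04 0.161 -0.139;-0.3 0.29 -0.056 0.04 0.161 -0.139;-0.3 0.29 -0.056 0.04 0.161 -0.139;-0.3 0.29 -0.056 0.04 0.161 -0.139;-0.3 0.29 -0.056 0.04 0.161 -0.139"
}}

```text
clock: 8.9
ee_pos: [0.6606, 0.029, 0.1405]
tcp_rot: [-2.257, -1.644, -0.537]
force: [1.3, -0.2, -3.4]
finger_gap: 0.0427
grasp_force: 61.7
```

Run:
```python
from h import *
print(rel(lane(.14,.06),RL))
```

```text
[-0.1535  0.0767 -0.1231 -0.0013  0.0132 -0.0108]
```

Request:
{"op": "servo_tool", "data": {
  "plan": "-0.154 0.077 -0.123 0 0.013 -0.011;-0.154 0.077 -0.123 0 0.013 -0.011;-0.154 0.077 -0.123 0 0.013 -0.011;-0.154 0.077 -0.123 0 0.013 -0.011;-0.154 0.077 -0.123 0 0.013 -0.011"
}}

```text
clock: 9.4
ee_pos: [0.6757, -0.1841, 0.1761]
tcp_rot: [-2.218, -1.657, -0.582]
force: [0.6, 1.0, -1.9]
finger_gap: 0.0426
grasp_force: 61.7
```

Request:
{"op": "servo_tool", "data": {
  "plan": "0 0 0 0 0 0;0 0 0 0 0 0"
}}

```text
clock: 9.6
ee_pos: [0.6758, -0.177, 0.1757]
tcp_rot: [-2.21, -1.66, -0.581]
force: [0.7, 0.0, -1.6]
finger_gap: 0.0427
grasp_force: 61.7
```

Run:
```python
from h import *
from cell import *
p,R=lane(.14,.06),RL
s=get_state();print(s['ee_pos'],rel(p,R))
p=s['ee_pos'];R=Ro.from_rotvec(s['tcp_rot']).as_matrix()
f=grab_frame('top');g=grab_frame('side')
c=p+R@[-.0287,0,-.0363]
for sx in(-1,1):
  for sy in(-1,1):
    for h in(0,-.024):
      q=c+R@[sx*.04,sy*.022,h];print(sx,sy,h,np.round(proj(f,q),1),np.round(proj(g,q),1))
ca=proj(f,c).astype(int);cb=proj(g,c).astype(int);print(ca,cb)
cr=lambda im,c:cv2.resize(im[c[1]-45:c[1]+45,c[0]-40:c[0]+40,::-1],(400,450),interpolation=2)
for n,q in(('ft',f),('gt',g)): pickle.dump(q,open(n+'.pkl','wb'))
cv2.imwrite('pics/g5.png',np.hstack([cr(f['image'],ca),cr(g['image'],cb)]))
```

```text
[ 0.67576477 -0.17702172  0.17571725] [-0.0005  0.0007 -0.0016 -0.002   0.0011 -0.0015]
-1 -1 0 [506.5 211.3] [382.5 151.9]
-1 -1 -0.024 [517.1 210.2] [386.6 144.1]
-1 1 0 [513.5 189.3] [373.8 146.3]
-1 1 -0.024 [524.  187.8] [377.8 138.6]
1 -1 0 [475.2 190.8] [361.8 143.1]
1 -1 -0.024 [485.4 189.2] [366. 135.]
1 1 0 [482.7 168.2] [353.3 137.5]
1 1 -0.024 [493.  166.1] [357.4 129.6]
[494 190] [367 144]
```

View pics/g5.png

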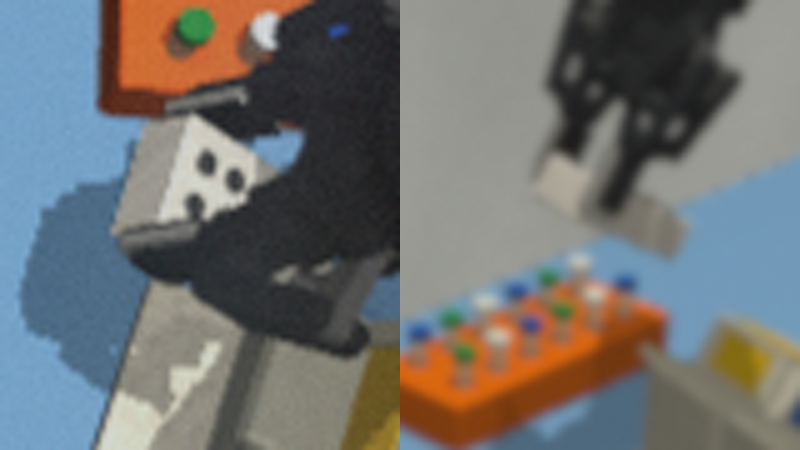

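Both views match the predicted corners within about 1–2 px: the trailing end's corners are at (492,167) and (487,190) top, against predictions of (493,166) and (485,189). So the tool-length offset is confirmed, and I line up with the slot.

Request:
{"op": "servo_tool", "data": {
  "plan": "-0.01 0.001 0.015 -0.002 0.001 -0.0015;-0.02 0.001 0.03 -0.002 0.001 -0.0015;-0.03 0.001 0.044 -0.002 0.001 -0.0015;-0.04 0.001 0.054 -0.002 0.001 -0.0015;-0.04 0.001 0.054 -0.002 0.001 -0.0015"
}}

```text
clock: 10.2
ee_pos: [0.6727, -0.185, 0.1066]
tcp_rot: [-2.208, -1.662, -0.589]
force: [-1.2, 0.1, -1.9]
finger_gap: 0.0429
grasp_force: 61.7
```

Request:
{"op": "servo_tool", "data": {
  "plan": "-0.01 0 0 0 0 0;-0.02 0 0 0 0 0;-0.03 0 0 0 0 0;-0.04 0 0 0 0 0;-0.04 0 0 0 0 0"
}}

```text
clock: 10.7
ee_pos: [0.6643, -0.2209, 0.0895]
tcp_rot: [-2.212, -1.664, -0.592]
force: [0.1, -0.4, -2.6]
finger_gap: 0.0428
grasp_force: 61.7
```

Run:
```python
from h import *
from cell import *
s=get_state();print(s['ee_pos'],RL.T@s['force'],rel(lane(.06,.004),RL))
```

```text
[ 0.66432481 -0.22092581  0.08945209] [-1.62364353  0.18690544  2.1046507 ] [ 0.0019 -0.0004  0.0023  0.0007  0.0005 -0.0003]
```

Request:
{"op": "servo_tool", "data": {
  "plan": "-0.006 0 0.002 0 0 0;-0.012 0 0.002 0 0 0;-0.018 0 0.002 0 0 0;-0.024 0 0.002 0 0 0;-0.03 0 0.002 0 0 0"
}}

```text
clock: 11.2
ee_pos: [0.6584, -0.2429, 0.0738]
tcp_rot: [-2.21, -1.667, -0.594]
force: [0.7, 2.1, -2.2]
finger_gap: 0.043
grasp_force: 61.5
```

Run:
```python
from h import *
from cell import *
s=get_state();print(s['ee_pos'],RL.T@s['force'],RL.T@s['torque'],rel(lane(.03,.004),RL))
```

```text
[ 0.65836636 -0.24293493  0.07377125] [0.80749956 0.13351014 2.99660232] [0.00527678 0.09701301 0.03404469] [-0.0005 -0.0007  0.0001  0.0006  0.0001  0.0005]
```

Request:
{"op": "servo_tool", "data": {
  "plan": "-0.005 0 0 0 0 0;-0.01 0 0 0 0 0;-0.015 0 0 0 0 0;-0.02 0 0 0 0 0;-0.02 0 0 0 0 0"
}}

```text
clock: 11.7
ee_pos: [0.6531, -0.2607, 0.0632]
tcp_rot: [-2.212, -1.666, -0.592]
force: [-0.3, -0.8, -2.6]
finger_gap: 0.0432
grasp_force: 61.6
```

Request:
{"op": "servo_tool", "data": {
  "plan": "-0.004 0 0 0 0 0;-0.008 0 0 0 0 0;-0.012 0 0 0 0 0;-0.016 0 0 0 0 0;-0.016 0 0 0 0 0"
}}

```text
clock: 12.2
ee_pos: [0.6494, -0.2738, 0.0553]
tcp_rot: [-2.211, -1.666, -0.592]
force: [0.1, 0.3, -2.2]
finger_gap: 0.0428
grasp_force: 61.6
```

Run:
```python
from h import *
from cell import *
s=get_state();print(s['ee_pos'],RL.T@s['force'],RL.T@s['torque'],rel(lane(-.006,.004),RL))
```

```text
[ 0.64938132 -0.27376514  0.05529454] [-0.84308558  0.00240838  2.01705669] [ 0.03117389 -0.33515504  0.03228207] [ 0.0005 -0.0006  0.0002  0.0006  0.0004  0.0001]
```

No wall contact so far. A little further in, then I lower it onto the floor.

Request:
{"op": "servo_tool", "data": {
  "plan": "-0.003 0 0 0 0 0;-0.006 0 0 0 0 0;-0.006 0 0.001 0 0 0;-0.006 0 0.002 0 0 0;-0.006 0 0.002 0 0 0"
}}

```text
clock: 12.7
ee_pos: [0.6485, -0.2771, 0.0509]
tcp_rot: [-2.211, -1.667, -0.593]
force: [-0.4, 0.4, -2.1]
finger_gap: 0.0426
grasp_force: 61.6
```

Request:
{"op": "servo_tool", "data": {
  "plan": "0 0 0.001 0 0 0;0 0 0.002 0 0 0;0 0 0.002 0 0 0"
}}

```text
clock: 13.0
ee_pos: [0.6489, -0.2767, 0.0503]
tcp_rot: [-2.211, -1.667, -0.593]
force: [-3.4, -1.1, 4.9]
finger_gap: 0.0429
grasp_force: 62.1
```

Run:
```python
from h import *
from cell import *
s=get_state();print(s['ee_pos'],RL.T@s['force'],RL.T@s['torque'],rel(lane(-.012,.0),RL))
```

```text
[ 0.64889581 -0.27672547  0.05026639] [ 0.72031414 -2.92285848 -5.19218594] [ 0.69132425 -0.14432547  0.07342502] [-0.0004 -0.0009  0.0013  0.0008  0.0006  0.0005]
```

The floor is felt (about 7 N). I release with a small opening.

Request:
{"op": "servo_tool", "data": {
  "plan": "0 0 0 0 0 0;0 0 0 0 0 0;0 0 0 0 0 0",
  "hand": 0.66
}}

```text
clock: 13.3
ee_pos: [0.6491, -0.2763, 0.0494]
tcp_rot: [-2.211, -1.667, -0.593]
force: [0.2, 0.0, 0.1]
finger_gap: 0.0562
grasp_force: 0.0
```

Run:
```python
from h import *
from cell import *
s=get_state();print(s['ee_pos'],RL.T@s['force'],rel(lane(-.012,.0),RL))
f=grab_frame('top');pickle.dump(f,open('f6.pkl','wb'))
V=f['image'].max(2)
for d in(.0,.01,.02,.03,.04): print(d,proj(f,M+RL[:,0]*d-RL[:,2]*.024),proj(f,M+RL[:,0]*d-RL[:,2]*.0))
```

```text
[ 0.64907419 -0.2762534   0.04937968] [ 0.11151435  0.19438262 -0.03207707] [-0.0004 -0.001   0.0003  0.0007  0.0004  0.0004]
0.0 [531.34546324 224.96833163] [521.49014896 225.59755957]
0.01 [527.9300743  222.72920979] [518.10348118 223.40466244]
0.02 [524.4876601  220.47237023] [514.69054157 221.19475407]
0.03 [521.01789861 218.19760185] [511.25102322 218.96763574]
0.04 [517.52046263 215.90469014] [507.78461446 216.72310563]
```

Request:
{"op": "servo_tool", "data": {
  "plan": "0 0.001 -0.01 0 0 0;0 0.001 -0.03 0 0 0;0 0.001 -0.06 0 0 0;0.034 0.001 -0.06 0 0 0;0.034 0.001 -0.06 0 0 0"
}}

```text
clock: 13.85
ee_pos: [0.6521, -0.2765, 0.1233]
tcp_rot: [-2.212, -1.673, -0.597]
force: [0.2, 0.5, 0.9]
finger_gap: 0.0563
grasp_force: 0.0
```

Request:
{"op": "servo_tool", "data": {
  "plan": "0 0 0 0 0 0;0 0 0 0 0 0;0 0 0 0 0 0;0 0 0 0 0 0;0 0 0 0 0 0",
  "hand": 0
}}

```text
clock: 14.35
ee_pos: [0.6492, -0.2771, 0.1177]
tcp_rot: [-2.211, -1.666, -0.592]
force: [0.4, -0.5, 0.1]
finger_gap: -0.0004
grasp_force: 0.0
```

Run:
```python
from h import *
from cell import *
s=get_state();print(s['finger_gap'],RL.T@s['force'],RL.T@(s['ee_pos']-M),rel(M+RL[:,0]*.052+RL[:,2]*.027,RL))
f=grab_frame('top');g=grab_frame('side');pickle.dump((f,g),open('f7.pkl','wb'))
for n,q in(('t',f),('s',g)):
  for d in(.0,.01,.02,.028,.042): print(n,d,np.round(proj(q,M+RL[:,0]*d-RL[:,2]*.024),1),end=' ')
print()
V=q['image'].max(2)
V=f['image'].max(2);H=f['image'].astype(int)
print('      ',' '.join('%3d'%c for c in range(496,546,2)))
for r in range(206,240,2): print(r,' '.join('%3d'%v for v in V[r,496:546:2]))
```

```text
-0.0003639907266861011 [-0.24771216  0.52761849 -0.21117989] [ 0.05050686  0.00132473 -0.0235618 ] [ 0.0015 -0.0014  0.0506  0.0004  0.0003  0.0001]
t 0.0 [531.3 225. ] t 0.01 [527.9 222.7] t 0.02 [524.5 220.5] t 0.028 [521.7 218.7] t 0.042 [516.8 215.4] s 0.0 [396.1 169.8] s 0.01 [393.8 168.9] s 0.02 [391.5 167.9] s 0.028 [389.6 167.2] s 0.042 [386.3 165.8] 
       496 498 500 502 504 506 508 510 512 514 516 518 520 522 524 526 528 530 532 534 536 538 540 542 544
206 204 207 189 131 151 167 174 146 195 198 199 196 195 180 136 129 104 118 112 111 111 111 104  92 140
208 205 204 169 152 149 108 102 158 197 198 199 195 180 170 167 130  82  69  56  52  46  50  46  59  48
210 205 203 169 152 118  81 131 182 195 197 152 135 109 111 142 139  88  93 110 114 111 111 109  97  30
212 203 203 152 113  84  79 143 191 197 171 146 118 109 106 139 124  93  85  81  78  64  57  57  34  27
214 203 169 147  88  82 107 152 199 198 160 144 109 111 116 151 140 101  41  40  42  36  30  30  28  27
216 203 164 140  82  80 132 183 199 198 141 142 129 118 143 145  95  68  69  38  38  33  30  29  25  22
218 206
[... 436 characters left out ...]
 200 176 147 149 149 146 201 202  84  61 126  80 134 133 134 170 138 133 133
228 149  86  81 127 167 200 202 162 144 147 147 151 201 202 190 189  94  44 119 121 150 173 140 134 134
230 129  86  81 139 189 203 200 168 122 122 121 115 169 200 202 203 146  70 128 127 166 173 130 135 130
232 101  82  81 133 194 198 202 197 184 130  96  98  98 127 186 203 160 143 135 135 169 149 137 136 137
234  84  82  85  86 121 168 200 198 199 199 165 112  95  91  96 146 196 141 136 146 170 145 132 138 136
236  87  80 128 157 123 124 123 182 196 200 200 194 119 104 103 107 113 145 130 158 170 139 131 140 134
238  83  91 145 192 191 167 142 107 152 195 201 185 145 147 145 140 144 149 135 166 157 137 138 140 133
```

The block still sits with its end about 28 mm out of the mouth (end face near (516,220), as predicted). I lower the shut fingers behind it.

Request:
{"op": "servo_tool", "data": {
  "plan": "0.002 -0.001 0.015 0 0 0;0.002 -0.001 0.03 0 0 0;0.002 -0.001 0.042 0 0 0;0.002 -0.001 0.05 0 0 0;0.002 -0.001 0.05 0 0 0"
}}

```text
clock: 14.95
ee_pos: [0.6552, -0.2493, 0.0738]
tcp_rot: [-2.208, -1.665, -0.591]
force: [-1.8, -0.3, -0.8]
finger_gap: 0.0001
grasp_force: 0.0
```

Request:
{"op": "servo_tool", "data": {
  "plan": "-0.003 0 0 0 0 0;-0.006 0 0 0 0 0;-0.009 0 0 0 0 0;-0.012 0 0 0 0 0;-0.012 0 0 0 0 0"
}}

```text
clock: 15.45
ee_pos: [0.6529, -0.2619, 0.0699]
tcp_rot: [-2.212, -1.666, -0.593]
force: [0.8, 0.1, 0.0]
finger_gap: 0.0002
grasp_force: 0.0
```

```bash
cat > st.py <<'E'
from h import *
from cell import *
s=get_state();print(s['clock'],'F tool',np.round(RL.T@s['force'],2),'pos',np.round(RL.T@(s['ee_pos']-M),4))
E
python3 st.py
```

```text
15.45 F tool [0.24 0.72 0.13] pos [0.0402 0.0007 0.0256]
```

Request:
{"op": "servo_tool", "data": {
  "plan": "-0.002 0 0 0 0 0;-0.004 0 0 0 0 0;-0.006 0 0 0 0 0;-0.008 0 0 0 0 0;-0.008 0 0 0 0 0"
}}

```text
clock: 15.95
ee_pos: [0.6511, -0.268, 0.0658]
tcp_rot: [-2.211, -1.667, -0.593]
force: [0.5, 0.2, 0.5]
finger_gap: -0.0002
grasp_force: 0.0
```

```bash
python3 st.py
```

```text
15.95 F tool [ 0.54  0.42 -0.31] pos [0.0326 0.0007 0.026 ]
```

Request:
{"op": "servo_tool", "data": {
  "plan": "-0.0015 0 0 0 0 0;-0.003 0 0 0 0 0;-0.0045 0 0 0 0 0;-0.006 0 0 0 0 0;-0.006 0 0 0 0 0"
}}

```text
clock: 16.45
ee_pos: [0.6497, -0.273, 0.0628]
tcp_rot: [-2.211, -1.666, -0.593]
force: [-0.4, 0.1, -0.2]
finger_gap: -0.0001
grasp_force: 0.0
```

```bash
python3 st.py
```

```text
16.45 F tool [-0.09 -0.44  0.16] pos [0.0267 0.0007 0.026 ]
```

Run:
```python
from h import *
from cell import *
f=grab_frame('top')
V=f['image'].max(2)
print('      ',' '.join('%3d'%c for c in range(500,550,2)))
for r in range(206,240,2): print(r,' '.join('%3d'%v for v in V[r,500:550:2]))
for d in(.004,.014,.028): print(d,np.round(proj(f,M+RL[:,0]*d-RL[:,1]*.015-RL[:,2]*.024),1))
g=grab_frame('side');V=g['image'].max(2)
for d in(.004,.014,.028): print(d,np.round(proj(g,M+RL[:,0]*d-RL[:,1]*.022-RL[:,2]*.024),1),np.round(proj(g,M+RL[:,0]*d-RL[:,1]*.022),1))
print('      ',' '.join('%3d'%c for c in range(372,412,2)))
for r in range(150,190,2): print(r,' '.join('%3d'%v for v in V[r,372:412:2]))
```

```text
500 502 504 506 508 510 512 514 516 518 520 522 524 526 528 530 532 534 536 538 540 542 544 546 548
206 185 135 151 166 174 142 194 199 199 194 196 180 141 125 128 126 128 127  98  34  35  29  25  28  28
208 168 154 150 115 102 154 200 199 197 195 196 198 197 140 128 123 121  97  41  35  30  35  28  23  26
210 166 152 119  83 134 183 200 199 198 195 195 181 165 128  88  81  50  34  35  32  29  34  28  23  24
212 152 113  81  85 144 193 199 196 197 183 107  50  51  57  55  61  39  41  35  31  26  28  23  20  27
214 150  90  77 105 153 199 196 190 147 121 109 115 114 114 102 126  57  34  34  34  34  25  29  26  22
216 142  83  82 137 182 200 198 141  79  66  61  59  57  56  60  56  42  37  33  33  28  32  30  26  23
218 107  80  82 142 192 198 182 113 106 115 114 115 116 112  97  40  38  39  33  26  27  27  34  28  26
220  91  83 106 150 200 202 160 108  87  83  74  73  63  64  42  37  41  38  35  29  30  30  29  29  19
222  84  82 130 176 199 200 202 131  82  52  54  48  44  41  41  35  33  30  31  25  22  24  20  16  22
224  83  80 145 191 203 202 204 146 106  63  45  45  41  41  38 
[... 1996 characters left out ...]
 118 116 120 125 138 137 122
174 130 152 126 103 126 154 165 151 133 132 158 160 132 119 121 122 136 154 141 121
176 177 177 133  97  99 114 145 165 165 153 158 147 128 126 134 131 156 155 124 114
178 182 176 127  98  98  99 108 133 148 154 156 147 139 151 148 147 161 131 123 118
180 182 175 122 100 100  99  99 102 117 145 162 168 167 161 151 160 152 124 122 121
182 182 173 119 101 100 101  99  99 105 123 138 160 173 174 170 163 130 121 122 122
184 182 173 115 101 100 102 102 101 104 117 107 125 153 171 178 173 145 117 120 121
186 182 172 111 101 101 101 102 103 108 115 101 100 113 144 167 177 177 159 117 117
188 179 164 108 102 102 102 102 102 107 110 100  97  98 107 133 159 168 169 161 132
```

The block's end face has moved about 4 px (near 12 mm) down-slope, so the fingers are pushing it. I continue in small steps.

Request:
{"op": "servo_tool", "data": {
  "plan": "-0.001 0 0 0 0 0;-0.002 0 0 0 0 0;-0.003 0 0 0 0 0;-0.003 0 0 0 0 0"
}}

```text
clock: 16.95
ee_pos: [0.6491, -0.2755, 0.0615]
tcp_rot: [-2.211, -1.667, -0.593]
force: [0.6, 0.1, -1.1]
finger_gap: -0.0002
grasp_force: 0.0
```

```bash
python3 st.py
```

```text
16.95 F tool [-0.3   0.58  1.13] pos [0.0238 0.0008 0.0259]
```

Request:
{"op": "servo_tool", "data": {
  "plan": "-0.001 0 0 0 0 0;-0.002 0 0 0 0 0;-0.003 0 0 0 0 0;-0.003 0 0 0 0 0"
}}

```text
clock: 17.35
ee_pos: [0.6484, -0.278, 0.06]
tcp_rot: [-2.211, -1.667, -0.593]
force: [0.4, -0.7, -0.2]
finger_gap: 0.0001
grasp_force: 0.0
```

```bash
python3 st.py
```

```text
17.35 F tool [-0.6   0.58 -0.16] pos [0.0208 0.0008 0.0259]
```

Request:
{"op": "servo_tool", "data": {
  "plan": "-0.001 0 0 0 0 0;-0.002 0 0 0 0 0;-0.002 0 0 0 0 0"
}}

```text
clock: 17.65
ee_pos: [0.6479, -0.2797, 0.059]
tcp_rot: [-2.211, -1.667, -0.593]
force: [0.5, 0.4, -0.1]
finger_gap: -0.0003
grasp_force: 0.0
```

```bash
python3 st.py
```

```text
17.65 F tool [0.38 0.37 0.36] pos [0.0188 0.0008 0.0259]
```

Request:
{"op": "servo_tool", "data": {
  "plan": "-0.001 0 0 0 0 0;-0.002 0 0 0 0 0;-0.002 0 0 0 0 0"
}}

```text
clock: 17.95
ee_pos: [0.6477, -0.2809, 0.0582]
tcp_rot: [-2.21, -1.667, -0.594]
force: [0.6, 2.2, 1.3]
finger_gap: 0.0002
grasp_force: 1.3
```

```bash
python3 st.py
```

```text
17.95 F tool [ 2.58 -0.06  0.02] pos [0.0173 0.0009 0.0259]
```

Contact is building (2.6 N, and the tool lags its command). I press on gently.

Request:
{"op": "servo_tool", "data": {
  "plan": "-0.0005 0 0 0 0 0;-0.001 0 0 0 0 0;-0.001 0 0 0 0 0"
}}

```text
clock: 18.25
ee_pos: [0.6479, -0.2811, 0.0582]
tcp_rot: [-2.21, -1.667, -0.595]
force: [3.0, 4.6, 2.7]
finger_gap: 0.0001
grasp_force: 3.2
```

```bash
python3 st.py
```

```text
18.25 F tool [5.89 1.59 0.27] pos [0.0172 0.0012 0.0258]
```

Request:
{"op": "servo_tool", "data": {
  "plan": "-0.0005 0 0 0 0 0;-0.001 0 0 0 0 0;-0.001 0 0 0 0 0"
}}

```text
clock: 18.55
ee_pos: [0.6481, -0.2812, 0.0582]
tcp_rot: [-2.208, -1.668, -0.596]
force: [3.2, 6.8, 4.1]
finger_gap: -0.0001
grasp_force: 4.8
```

```bash
python3 st.py; python3 -c "
from st import *
print(RL.T@s['torque'])"
```

```text
18.55 F tool [8.47 1.24 0.19] pos [0.0171 0.0015 0.0258]
18.55 F tool [8.47 1.24 0.19] pos [0.0171 0.0015 0.0258]
[-0.32428557  1.31530652 -0.00859069]
```

Request:
{"op": "servo_tool", "data": {
  "plan": "-0.0007 0 0 0 0 0;-0.0014 0 0 0 0 0;-0.0014 0 0 0 0 0;-0.0014 0 0 0 0 0"
}}

```text
clock: 18.95
ee_pos: [0.6482, -0.2813, 0.0583]
tcp_rot: [-2.206, -1.668, -0.598]
force: [4.2, 12.2, 8.4]
finger_gap: 0.0002
grasp_force: 7.3
```

```bash
python3 st.py
python3 - <<'E'
from h import *
from cell import *
f=grab_frame('top');V=f['image'].max(2)
print('      ',' '.join('%3d'%c for c in range(506,550,2)))
for r in range(210,242,2): print(r,' '.join('%3d'%v for v in V[r,506:550:2]))
E
```

```text
18.95 F tool [15.3   0.7  -0.82] pos [0.0171 0.0016 0.0257]
       506 508 510 512 514 516 518 520 522 524 526 528 530 532 534 536 538 540 542 544 546 548
210  83 136 180 197 198 198 198 193 193 197 196 148 145 109 107  92  78  38  32  24  30  25
212  79 148 195 198 197 198 196 198 196 194 154 123 110  83  68  41  34  34  32  26  29  26
214 104 150 202 199 195 198 199 181 174  57  50  55  59  64  61  37  36  33  30  24  26  20
216 135 183 200 199 193 199 177 114 113 115 114 115 106  95 149  34  30  27  24  24  25  22
218 142 192 201 198 195 160 121  61  63  52  57  53  62  68  54  28  28  30  31  27  28  29
220 150 200 200 199 196 151 109 115 113 113 111 110 108 104  37  35  33  28  27  22  26  28
222 181 200 201 199 196 139  97  82  72  66  61  53  52  43  33  37  37  29  30  27  23  22
224 192 201 201 201 200 178 131  64  45  46  47  38  40  35  35  33  26  26  25  19  20  18
226 197 199 201 201 200 194 145  97  57  45  38  35  35  34  32  34  31  29  29  16  21  20
228 200 198 200 199 198 195 184 125 117  95  47  49  52  37  33  34  27  33  30  24  15  17
230 201 201 199 198 200 199 152 148 140 142 117 138 123  38  31  37  31  28  32  58 104  99
232 201 200 198 199 198 200 142 143 144 149 126 141 136  82  32  34  34  28  32  47 129 136
234 164 201 198 198 198 201 138 124 122 124 114 137 143 129  75  34  32  28  24  31  45 134
236 123 126 181 198 198 198 194 120 100 103  91  91 121 122 161  88  32  31  28  24  27  76
238 165 138 102 154 195 202 184 147 143 146 129 113  98 131 163 158  61  29  26  26  19  54
240 195 185 152 127 107 181 162 144 146 143 144 133 106 136 173 134 122  41  30  29  25  27
```

It is solid against the stop at 15 N, with the end about 6–8 mm out of the mouth as described. I back off up-slope and lift clear.

Request:
{"op": "servo_tool", "data": {
  "plan": "0.004 0 0 0 0 0;0.009 0 0 0 0 0;0.02 0 0 0 0 0;0.032 0 0 0 0 0;0.032 0 0 0 0 0"
}}

```text
clock: 19.5
ee_pos: [0.6553, -0.256, 0.0739]
tcp_rot: [-2.21, -1.669, -0.594]
force: [0.5, 0.8, 0.3]
finger_gap: 0.0
grasp_force: 0.0
```

Request:
{"op": "servo_tool", "data": {
  "plan": "0.01 0 -0.03 0 0 0;0.03 0 -0.07 0 0 0;0.07 0 -0.11 0 0 0;0.11 0 -0.15 0 0 0;0.15 0 -0.15 0 0 0"
}}

```text
clock: 20.0
ee_pos: [0.6692, -0.207, 0.2813]
tcp_rot: [-2.217, -1.667, -0.595]
force: [0.1, -0.5, 0.5]
finger_gap: -0.0
grasp_force: 0.0
```

Request:
{"op": "servo_tool", "data": {
  "plan": "0.1 0 0 0 0 0;0.1 0 0 0 0 0;0.1 0 0 0 0 0;0.1 0 0 0 0 0"
}}

```text
clock: 20.4
ee_pos: [0.6931, -0.12, 0.3282]
tcp_rot: [-2.21, -1.671, -0.593]
force: [-0.6, -0.2, 0.5]
finger_gap: 0.0
grasp_force: 0.0
```

Run:
```python
from h import *
from cell import *
print(get_state()['clock'],get_state()['force'])
f=grab_frame('top');V=f['image'].max(2)
print('      ',' '.join('%3d'%c for c in range(506,550,2)))
for r in range(208,242,2): print(r,' '.join('%3d'%v for v in V[r,506:550:2]))
for d in(.004,.008,.014,.028): print(d,np.round(proj(f,M+RL[:,0]*d-RL[:,2]*.024),1),np.round(proj(f,M+RL[:,0]*d),1))
for o in blocks(f,[(200,290),(308,290)]):print(o)
```

```text
20.4 [-0.61677774 -0.15180713  0.49158467]
       506 508 510 512 514 516 518 520 522 524 526 528 530 532 534 536 538 540 542 544 546 548
208 101  86 106 134 194 198 195 196 196 196 184 145 133 129 130 128 131 110 147 135 131 130
210  80  99 125 161 196 194 196 192 190 193 195 149 140 142 139 125 102 129 176 175 149 132
212  77 104 134 194 193 194 199 197 195 193 178 137 140 138 134 103  97 136 175 159 163 155
214  87 110 189 197 194 194 200 198 196 172 145 128 127 161  98  75  91 139 174 145 144 155
216 100 125 200 197 192 195 196 195 173 138 141 145 141 199 135 106 117 170 169 141 143 144
218 102 160 197 197 195 196 196 196 157 143 138 143 171 187 134 137 135 174 164 142 143 145
220 118 194 199 196 196 197 194 195 137 138 144 146 195 154  95 125 141 179 148 144 143 145
222 177 199 201 198 196 195 194 158 139 142 147 141 156 139  45 104 169 182 145 146 145 143
224 194 200 201 203 200 195 201 153 143 144 144 123 145 140  93 123 177 173 138 142 145 144
226 199 199 200 199 198 200 199 147 143 143 135 129 136 141 140 145 180 146 145 145 145 142
228 202 202 199 202 198 195 189 139 144 14
[... 201 characters left out ...]
 137 181 157 145 144 141 140 144
234 160 198 198 197 198 197 127 118  94  95 109 133 139 137 156 178 146 145 142 144 144 145
236 129 125 180 197 195 197 146  95  88  86  85  92 121 128 167 180 140 144 144 144 142 171
238 163 145 107 156 197 199 126 104 102 100 100 102 102 135 174 164 141 144 142 144 141 174
240 197 194 156 132 111 147 117 110 106 106 107 105 110 145 184 142 140 143 145 143 143 176
0.004 [530.  224.1] [520.1 224.7]
0.008 [528.6 223.2] [518.8 223.8]
0.014 [526.6 221.8] [516.7 222.5]
0.028 [521.7 218.7] [511.9 219.4]
((200, 290), array([468. , 314.4]), array([80.4, 37.2]), 56.4, 2800.216675092466)
((308, 290), array([483.3,  98.6]), array([81.5, 53.6]), 44.9, 4132.203172600013)
```

The block stays home (top edge at about (528,223), 8 mm out of the mouth), and the other two blocks have not moved.

```bash
python3 -c "
from cell import *
print(hand_in())"
```

```text
the job is handed in; nothing more can be done
None
```

The middle-width block is in the yellow slot, pressed home against the end stop at about 15 N with its end about 8 mm out of the mouth; the narrow and wide blocks have not moved, and the job was handed in at about 20 s.

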